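# Hold a folded bracket over the inspection scanner

## Robot

A 7-joint arm with a two-finger parallel gripper is mounted at the origin on the work surface. World frame = base frame: x ahead of the robot, y to its left, z up, the work surface at z = 0. Lengths are in m, angles in rad, forces in N, time in s.
With the tool pointing down it reaches from about 0.4 to 0.85 m from the base axis. Payload 6.9 kg.
Tool frame: the origin (TCP) lies midway between the tips of the shut fingers; the grasp point (between the pads) lies behind it (ctrl.pinch_z is the z of the grasp point in the tool frame, in m); z points along the fingers, y is the line along which they close (so a half turn about z gives the same grasp; the last joint's range is limited). The gripper opens to 85 mm and grips with 20 to 120 N. Pads are 22 mm wide; open, the fingers measure 114 mm over their backs; the gripper's body (76 mm by 85 mm) begins 54 mm behind the grasp point. The pads swing forward as they close: fully open they stand 13 mm farther back than shut.
Start: joints at [1.446, 0.507, -0.238, 1.5, 0.126, 1.149, -0.155], TCP at [0.142, -0.609, 0.211] pointing down, gripper open.
Joint ranges: [-3.08, 3.08], [-0.24, 2.05], [-1.43, 1.35], [0, 2.5], [-1.52, 4.66], [0.17, 1.96], [-2.89, 2.89]. Speed limits (rad/s): [2.39, 2.39, 3.14, 3.14, 3.14, 3.14, 3.14].

## Interface

Orientations are given as a unit quaternion [w, x, y, z].
In Python, from station import ctrl, get_state, vision, ticket, models gives the robot as it stands. Calls block until the motion is done:
- ctrl.movep(position, orientation): joint-space move of the TCP to a pose.
- ctrl.movel(position, frame=None, max_speed=0.15): straight line of the TCP; frame=None keeps the orientation; max_speed is the mean speed in m/s.
- ctrl.set_joints(angles): joint-space move.
- ctrl.ungrasp() and ctrl.close_gripper(force=None): open the fingers fully, or close them until they stop; force is the grip in N (None keeps the last).
- ctrl.pause(seconds).
- ctrl.ik(position, orientation): joint angles nearest the present ones, or None.
- get_state(): the state.
- vision.grab_frame(name): name is "scene" or "top"; returns (picture, depth): 384x512x3 uint8, blue, green, red; 384x512 float32, m along the optical axis (not along the pixel's ray), 0 where there is no reading.
- vision.camera_info(name): a dict with "mtx" (3x3 intrinsics, pixels), "dist_coeffs" ([k1, k2, p1, p2, k3] as OpenCV has them; the pictures are not rectified), "R" (3x3) and "t" (3): a world point X has camera coordinates R X + t. Camera axes: x right, y down, z forward; pixel columns grow to the right and rows downward; lengths in m; the calibration is good to about 2 mm. A picture is of the moment at which its call begins. camera_info takes no time and is no camera call.
A pose or a line that the arm cannot do raises ctrl.Unreachable and nothing moves.
- ticket.close_job(): hands the job in; it is judged then, once.
Trained networks look in the newest picture that a camera, given by its name, has taken for a name from the list of things; names that differ only in an ending like _2 or _b are one class to them, and where a whole thing is asked for, a point or a joint stands for the part that bears it (a point fixed in the world has none). Each returns a list of dicts, best first, with "p" (0 to 1); they miss things now and then, are a little off and sometimes report something else, mostly with a low value. They report only what shows in the picture. A call takes as long as a camera call. They do not tell look-alikes from the thing itself.
- models.recognise(camera, target): "point" ([column, row] in pixels, amid what is visible of it).
- models.masks_of(camera, target): "mask" (384x512 bool, what is visible of it) and "point" ([column, row] in pixels, amid what is visible of it).
The state is a dict: "time": time; "qpos": joint angles; "qd": joint speeds; "tau": joint torques, N m; "tcp_pos": TCP position; "eef_rot": TCP orientation; "contact_force": force on the tool from outside, world axes, zero at the start; "wrist_torque": the same for the moment, N m; "width": finger opening in m; "gripper_force": force on a finger pad.
Only numpy, scipy, OpenCV 4.12 (cv2) and the standard library are available. Lean on these libraries where they do the work, as an engineer would, in place of code of your own. Each camera call takes 0.05 s, during which the arm holds its last target. There are 200 camera calls.

## Task

Start the inspection scanner by pressing its push button fully down and releasing it, then pick up the longest of the three folded steel bridge brackets and hold it still and level, the way up it stands, about 10 cm (measured from the bracket's feet) above the middle of the scanner's window, its length along the window's length. Keep the bracket level while it is carried, do not touch the scanner with it, and leave the other parts, gauges and the jar on the bench where they are. The program finishes while the gripper is still holding the bracket there: do not put it down.

Things in the scene. Friction and masses are not known exactly. Their poses are not given: they have to be found in the camera images.
- bracket: Longest bracket, to be lifted: bare steel bridge on two feet, 180 long (x), 46 wide (y), 66 high. Flat top 100 x 46 with legs sloping down and out along x; along its long edges flanges 100 long hang 18 straight down: pinch it from above across the 46 (along y). Plate 4, flange 3 thick; 0.3 kg, symmetric, mass centre about 47 up. Origin: centre of its footprint at the feet; z up.
- bracket_short: A shorter bracket of the same kind, not to be moved: 120 long (x), 46 wide (y), 66 high, flat top 50 long. Origin: centre of its footprint; z up.
- bracket_low: A shorter and lower bracket of the same kind, not to be moved: 120 long (x), 46 wide (y), 44 high, flat top 64 long. Origin: centre of its footprint; z up.
- scanner: The inspection scanner, fixed to the bench: a flat grey box 240 long (x) x 160 wide (y) x 50 high with a glass window 180 (x) x 110 (y) in the middle of its top, through which it looks straight up. Origin: centre of its underside on the bench; z up; the middle of the window is 50 above it.
- start (a joint): The start button's travel: 0 released, 0.006 m (6 mm) fully down; a spring returns it; fully down takes about 5 N.
- start_top (a point): Centre of the top of the start button, a round grey cap 30 across in a black housing on a small grey box (70 x 70 x 50 high) fixed to the bench. Pressed straight down (6 mm).
- caliper: A digital caliper lying flat, not to be moved: beam 190 long (x), 16 wide, 5 thick, grey display housing 65 x 32 x 11, jaws to -y at its +x end. Origin: middle of the beam's underside.
- ring_gauge: A steel ring gauge lying flat, not to be moved: 60 outside, 36 bore, 18 high. Origin: centre of its underside.
- jar: A small closed jar, not to be moved: 44 across, 60 high. Origin: centre of its underside.
Things that resemble listed ones, but are neither listed nor needed, are in the scene too. Leave any red look-alike of the part that bears start alone.

How it is judged:
By the outcome, as a careful person would: the job done as asked, in the order asked, and still so for the second after the job is handed in, while the arm keeps its last pose, push and grip.
It also fails if it takes over 59 s, if anything falls off the work surface, if the arm or the gripper's body presses on something with over 40 N, if the wrist force passes 120 N, or if a joint passes its speed limit or range.

## Working session

There is one attempt and no reset: what is moved stays moved. The work goes in short steps, each a Python script; the robot and the scene stay as the last script left them, time stands still between calls to the robot, and variables do not carry over. Pictures are saved under pics/ and viewed, at most 10 in all, crops included, and the job is handed in when it is done.

```bash
mkdir -p pics; ls
cat > h.py <<'E'
import numpy as np, cv2
from station import ctrl, get_state, vision, ticket, models
def cloud(cam, depth):
    i=vision.camera_info(cam); K=np.array(i["mtx"]);D=np.array(i["dist_coeffs"]);R=np.array(i["R"]);t=np.array(i["t"])
    v,u=np.mgrid[0:384,0:512]
    n=cv2.undistortPoints(np.stack([u,v],-1).reshape(-1,1,2).astype(float),K,D).reshape(384,512,2)
    P=np.concatenate([n*depth[...,None],depth[...,None]],-1)
    W=(P-t)@R
    W[depth<=0]=np.nan
    return W
E
python3 - <<'E'
from h import *
np.set_printoptions(precision=3,suppress=True)
for c in ["top","scene"]:
    im,d=vision.grab_frame(c); cv2.imwrite(f"pics/{c}1.png",im)
    W=cloud(c,d); np.save(f"/tmp/{c}.npy",W)
    for n in ["bracket","bracket_short","bracket_low","scanner","start","caliper","ring_gauge","jar"]:
        for r in models.masks_of(c,n):
            if r["p"]<.3: continue
            P=W[r["mask"]];P=P[~np.isnan(P[:,0])]
            if len(P)<5: continue
            zt=np.percentile(P[:,2],95); T=P[P[:,2]>zt-.006]
            (cx,cy),s,a=cv2.minAreaRect((T[:,:2]*1000).astype(np.float32))
            print(c,n,round(r["p"],2),r["point"],"med",np.median(P,0),"zt",round(zt,3),"rect",round(cx),round(cy),np.round(s),round(a,1))
print(get_state()["time"])
E
```

```text
pics
top bracket 0.82 [160.0, 224.0] med [0.509 0.222 0.065] zt 0.068 rect 510 223 [ 48. 106.] 63.0
top bracket_short 0.95 [227.9, 222.3] med [0.512 0.055 0.063] zt 0.068 rect 518 55 [44. 56.] 85.9
top bracket_short 0.36 [206.2, 156.9] med [0.695 0.117 0.018] zt 0.021 rect 698 119 [59. 57.] 67.6
top bracket_low 0.82 [99.6, 221.5] med [0.518 0.37  0.042] zt 0.046 rect 524 374 [71. 50.] 19.3
top scanner 0.74 [388.0, 241.6] med [ 0.462 -0.335  0.051] zt 0.054 rect 463 -342 [154. 235.] 70.1
top start 0.44 [299.8, 155.8] med [ 0.683 -0.123  0.072] zt 0.075 rect 685 -124 [27. 27.] 62.3
top start 0.41 [254.9, 148.9] med [ 0.699 -0.007  0.072] zt 0.075 rect 701 -6 [27. 28.] 89.9
top caliper 0.58 [283.7, 248.8] med [ 0.454 -0.09   0.007] zt 0.014 rect 436 -89 [ 46. 190.] 87.9
top caliper 0.34 [389.1, 239.4] med [ 0.462 -0.335  0.051] zt 0.054 rect 463 -342 [154. 235.] 70.3
top ring_gauge 0.75 [298.0, 155.8] med [ 0.684 -0.123  0.072] zt 0.075 rect 685 -124 [27. 28.] 86.6
top ring_gauge 0.65 [200.9, 148.8] med [0.703 0.123 0.018] zt 0.021 rect 698 119 [59. 56.] 25.6
top jar 0.63 [168.6, 160.7]
[... 339 characters left out ...]
373 [70. 51.] 24.6
scene scanner 0.94 [130.0, 276.4] med [ 0.491 -0.355  0.05 ] zt 0.052 rect 465 -346 [154. 238.] 70.6
scene start 0.54 [287.2, 220.1] med [ 0.704 -0.01   0.07 ] zt 0.073 rect 703 -8 [26. 27.] 35.5
scene start 0.52 [256.8, 251.6] med [ 0.687 -0.13   0.07 ] zt 0.073 rect 687 -128 [26. 28.] 63.6
scene caliper 0.77 [200.3, 209.8] med [ 0.471 -0.093  0.006] zt 0.012 rect 442 -96 [181.  46.] 0.9
scene caliper 0.68 [282.0, 151.0] med [0.543 0.203 0.061] zt 0.067 rect 513 219 [ 48. 109.] 62.3
scene ring_gauge 0.82 [309.4, 202.1] med [0.702 0.111 0.015] zt 0.019 rect 700 115 [55. 58.] 11.4
scene jar 0.58 [322.5, 180.0] med [0.691 0.188 0.039] zt 0.061 rect 688 200 [31. 37.] 14.3
0.9
```

View pics/top1.png

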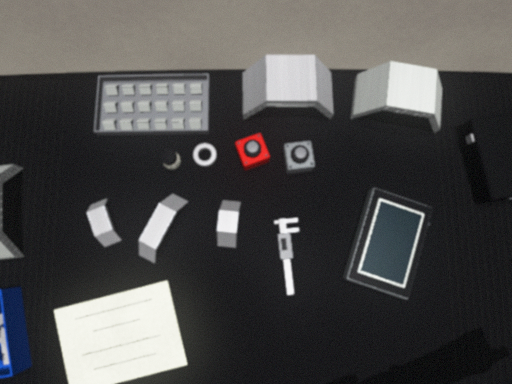

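View pics/scene1.png

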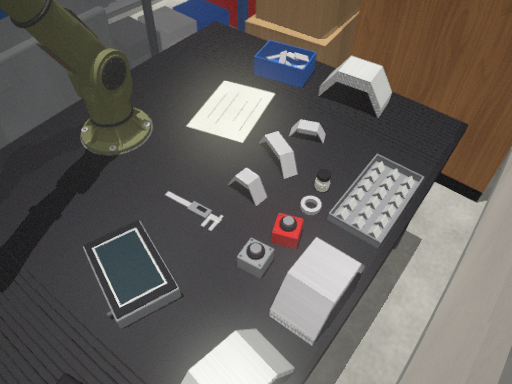

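Run:
```python
from h import *
np.set_printoptions(precision=3,suppress=True)
T=cv2.imread("pics/top1.png")
print(ctrl.pinch_z, get_state()["eef_rot"],get_state()["width"])
W=np.load("/tmp/top.npy")
for (x,y,r,zlo,zhi) in [(.685,-.124,.03,.065,.085),(.701,-.006,.03,.065,.085)]:
    m=(np.hypot(W[...,0]-x,W[...,1]-y)<r)&(W[...,2]>zlo)&(W[...,2]<zhi)
    print(m.sum(), np.nanmean(W[m],0), "BGR",np.median(T[m],0))
    m=(abs(W[...,0]-x)<.05)&(abs(W[...,1]-y)<.05)&(W[...,2]>.04)&(W[...,2]<.057); print("box BGR",np.median(T[m],0),np.median(W[m],0))
for c in "top","scene":
  W=np.load(f"/tmp/{c}.npy")
  # flat top of the bracket, long direction
  m=(np.hypot(W[...,0]-.511,W[...,1]-.221)<.08)&(W[...,2]>.060); P=(W[m][:,:2]*1000).astype(np.float32)
  print(c,"bracket",cv2.minAreaRect(P), cv2.fitEllipse(P)[2], P.mean(0), np.median(W[m][:,2]))
  m=(np.hypot(W[...,0]-.463,W[...,1]+.343)<.16)&(W[...,2]>.044)&(W[...,2]<.06); P=(W[m][:,:2]*1000).astype(np.float32)
  print(c,"scanner",cv2.minAreaRect(P),cv2.boxPoints(cv2.minAreaRect(P)))
```

```text
-0.0187 [-0.     0.993  0.115  0.   ] 0.08526893250691757
123 [ 0.684 -0.123  0.072] BGR [150. 144. 144.]
box BGR [149. 147. 143.] [ 0.677 -0.118  0.05 ]
124 [ 0.7   -0.006  0.072] BGR [149. 146. 146.]
box BGR [ 40.  43. 220.] [ 0.693 -0.006  0.05 ]
top bracket ((509.4103088378906, 224.1136016845703), (48.16682815551758, 110.50932312011719), 61.698970794677734) 62.86007308959961 [509.63  223.254] 0.06620489361561613
top scanner ((463.43792724609375, -342.91015625), (158.92152404785156, 239.16973876953125), 70.42770385742188) [[ 324.144 -377.719]
 [ 549.494 -457.84 ]
 [ 602.732 -308.101]
 [ 377.382 -227.98 ]]
scene bracket ((512.53466796875, 219.48448181152344), (48.258201599121094, 109.20789337158203), 62.31570816040039) 62.22925567626953 [513.778 218.143] 0.06491434697000059
scene scanner ((465.818603515625, -345.5977783203125), (157.489013671875, 239.34239196777344), 70.57012176513672) [[ 326.768 -380.049]
 [ 552.48  -459.667]
 [ 604.869 -311.147]
 [ 379.157 -231.529]]
```

The top view shows the grey start button at (299,155) and the red look-alike at (252,150). The long bracket is at (160,226), the scanner window at (390,245), the short bracket at (228,222) and the low one at (102,222). The scene view agrees, with grey at (256,255) and red at (288,230). Sizes and heights match the list, so I'll press the button now.

```bash
cat >> h.py <<'E'
from scipy.spatial.transform import Rotation
def down(deg):  # tool pointing down, its y axis at this world angle
    a=np.radians(deg); y=np.array([np.cos(a),np.sin(a),0]); z=np.array([0,0,-1.]); x=np.cross(y,z)
    q=Rotation.from_matrix(np.stack([x,y,z],1)).as_quat()
    return [q[3],q[0],q[1],q[2]]
E
python3 - <<'E'
from h import *
np.set_printoptions(precision=3,suppress=True)
for a in (62.3,242.3):
    print(a, ctrl.ik([.511,.222,.035],down(a)), ctrl.ik([.464,-.344,.185],down(a+8.2)), ctrl.ik([.685,-.126,.07],down(a)))
b=np.array([.685,-.126])
def go(a):
    ctrl.movep([*b,.13],down(a))
ctrl.close_gripper()
try: go(62.3)
except ctrl.Unreachable: go(242.3)
ctrl.movel([*b,.082],max_speed=.1)
f0=get_state()["contact_force"][2]; z=.080; print("f0",f0,get_state()["tcp_pos"])
while z>.058:
    ctrl.movel([*b,z],max_speed=.03)
    s=get_state(); f=s["contact_force"][2]-f0
    print(round(z,4),np.round(s["tcp_pos"][2],4),round(f,2))
    if f>14: break
    z-=.0015
ctrl.pause(.2); print(get_state()["contact_force"])
ctrl.movel([*b,.13],max_speed=.1)
print(get_state()["time"],get_state()["contact_force"],get_state()["qpos"])
E
```

```text
62.3 [ 0.176  0.838 -1.092  1.888  0.895  1.008 -0.235] [ 1.151  0.575 -0.911  1.664  0.491  1.149  1.341] [ 0.597  0.876 -0.902  1.457  0.718  1.158  0.666]
242.3 [-0.199  0.626 -0.395  1.892  0.361  0.693 -2.862] [ 0.716  0.454 -0.184  1.669  0.094  1.027 -1.409] [ 0.232  0.735 -0.156  1.463  0.128  0.953 -2.013]
f0 0.34535685442496733 [ 0.685 -0.126  0.082]
0.08 0.0805 -0.67
0.0785 0.0785 -0.14
0.077 0.0769 -0.81
0.0755 0.0754 -0.26
0.074 0.0739 -0.2
0.0725 0.0724 0.07
0.071 0.0709 0.17
0.0695 0.0694 -0.4
0.068 0.0679 -0.11
0.0665 0.0664 -0.46
0.065 0.0649 -0.38
0.0635 0.0634 0.04
0.062 0.0619 -1.17
0.0605 0.0604 -0.07
0.059 0.0589 0.19
[-0.488  0.238  0.267]
9.6917 [-0.481  0.487 -0.951] [ 0.634  0.851 -1.017  1.393  0.727  1.296  0.666]
```

No contact down to 0.059, so I'll check the gripper and the scene before going on.

Run:
```python
from h import *
np.set_printoptions(precision=3,suppress=True)
s=get_state(); print(s["width"],s["gripper_force"],s["tcp_pos"],s["eef_rot"])
out=[]
for c,(u,v) in {"top":(300,160),"scene":(256,245)}.items():
    im,d=vision.grab_frame(c); W=cloud(c,d); np.save(f"/tmp/{c}2.npy",W)
    out.append(cv2.resize(im[v-60:v+60,u-65:u+65],None,fx=3,fy=3,interpolation=cv2.INTER_CUBIC))
    i=vision.camera_info(c)
    p,_=cv2.projectPoints(np.array([[.685,-.126,.072],s["tcp_pos"]]),cv2.Rodrigues(np.array(i["R"]))[0],np.array(i["t"]),np.array(i["mtx"]),np.array(i["dist_coeffs"]))
    print(c,p.reshape(-1,2))
cv2.imwrite("pics/chk.png",np.hstack(out))
```

```text
0.00025364533606032566 0.0 [ 0.685 -0.126  0.129] [-0.     0.239  0.971 -0.   ]
top [[301.275 152.362]
 [304.71  145.677]]
scene [[254.801 246.824]
 [254.956 233.181]]
```

View pics/chk.png

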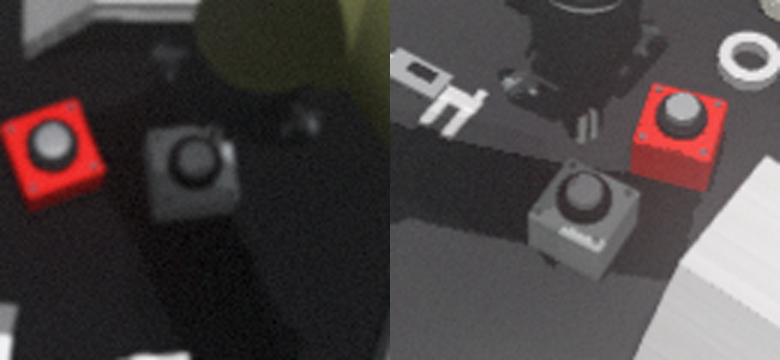

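The shut fingers are right above the grey cap (scene crop (587,135), cap at (585,190)), yet no force showed. I'll go down again to 0.070 and look from there.

Run:
```python
from h import *
np.set_printoptions(precision=3,suppress=True)
W=np.load("/tmp/scene2.npy"); m=(np.hypot(W[...,0]-.687,W[...,1]+.128)<.05)&(W[...,2]<.09)&(W[...,2]>.06); print("cap now",np.percentile(W[m],[5,50,95],axis=0))
b=[.685,-.126]; out=[]
for z in (.078,.068):
    ctrl.movel([*b,z],max_speed=.05)
    ctrl.pause(.15); s=get_state(); print(z,s["tcp_pos"],s["contact_force"],s["tau"],s["qpos"],s["time"])
    im,d=vision.grab_frame("scene"); u,v=256,240
    out.append(cv2.resize(im[v-45:v+45,u-45:u+45],None,fx=4,fy=4,interpolation=cv2.INTER_CUBIC))
cv2.imwrite("pics/chk2.png",np.hstack(out))
```

```text
cap now [[ 0.669 -0.145  0.06 ]
 [ 0.69  -0.13   0.068]
 [ 0.704 -0.112  0.073]]
0.078 [ 0.685 -0.126  0.078] [-0.085  0.193  0.516] [ -0.005 -72.998 -17.045 -18.511   0.014  -0.      0.   ] [ 0.629  0.898 -0.989  1.449  0.773  1.212  0.628] 11.1333
0.068 [ 0.685 -0.126  0.068] [0.825 0.865 0.101] [  0.044 -73.058 -17.033 -18.147   0.016   0.007  -0.   ] [ 0.627  0.909 -0.983  1.459  0.783  1.196  0.62 ] 11.6833
```

View pics/chk2.png

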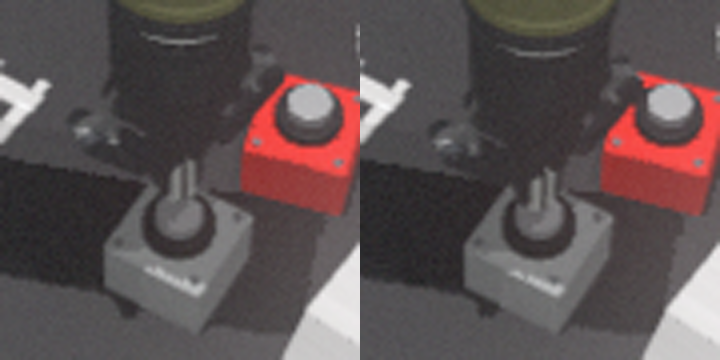

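Run:
```python
from h import *
np.set_printoptions(precision=3,suppress=True,linewidth=150)
im,d=vision.grab_frame("scene"); W=cloud("scene",d)
for v in range(222,256,2):
    print(v,[tuple(int(x) if x==x else -1 for x in W[v,u]*1000) for u in (250,252,254,256,258,260)])
im,d=vision.grab_frame("top"); W=cloud("top",d)
m=(np.hypot(W[...,0]-.685,W[...,1]+.126)<.05)&(W[...,2]<.08)&(W[...,2]>.066); print("top cap",m.sum(),np.nanmean(W[m],0) if m.any() else "")
```

```text
222 [(697, -162, 222), (701, -161, 224), (705, -158, 224), (709, -157, 226), (711, -153, 223), (715, -151, 225)]
224 [(688, -150, 194), (692, -148, 196), (705, -158, 216), (708, -155, 216), (695, -131, 180), (699, -128, 180)]
226 [(690, -152, 190), (694, -151, 193), (696, -147, 190), (693, -134, 173), (697, -132, 174), (700, -129, 175)]
228 [(688, -151, 180), (694, -151, 185), (697, -147, 183), (693, -135, 167), (694, -129, 161), (701, -130, 167)]
230 [(689, -151, 173), (693, -150, 176), (695, -145, 172), (684, -122, 138), (695, -130, 156), (701, -130, 161)]
232 [(684, -145, 155), (692, -148, 166), (696, -146, 166), (687, -126, 137), (695, -129, 147), (701, -129, 152)]
234 [(685, -146, 149), (693, -149, 159), (695, -144, 155), (690, -129, 134), (696, -130, 142), (699, -126, 139)]
236 [(683, -143, 136), (689, -144, 143), (692, -140, 140), (690, -129, 126), (697, -131, 135), (699, -127, 132)]
238 [(684, -144, 130), (689, -143, 134), (693, -141, 135), (692, -133, 125), (695, -128, 121), (696, -121, 114)]
240 [(683, -143, 119), (686, -139, 118), (691, -138, 121), (694, -134, 119), (696, -130, 117), (696, -121, 107)]
242 [(682, -142, 110), (687, -140, 112), (692, -140, 116), (694, -134, 112), (696, -130, 108), (696, -121, 98)]
244 [(682, -141, 100), (687, -141, 105), (691, -138, 104), (693, -133, 100), (697, -130, 100), (685, -105, 61)]
246 [(673, -130, 71), (687, -140, 94), (691, -138, 95), (694, -134, 95), (689, -118, 70), (693, -116, 72)]
248 [(676, -134, 68), (682, -133, 72), (684, -128, 69), (688, -125, 69), (692, -123, 70), (696, -120, 70)]
250 [(680, -138, 69), (684, -136, 70), (688, -133, 70), (692, -130, 70), (696, -127, 70), (700, -125, 71)]
252 [(681, -140, 63), (687, -141, 70), (692, -138, 70), (695, -135, 71), (699, -131, 69), (701, -126, 64)]
254 [(683, -143, 60), (688, -141, 61), (692, -139, 63), (696, -135, 62), (699, -131, 60), (703, -128, 60)]
top cap 60 [ 0.68  -0.12   0.072]
```

The depth shows the fingertips ending about 20 mm higher than the reported TCP (0.088 against 0.068), which explains the missing contact. I'll keep going down by force.

Run:
```python
from h import *
np.set_printoptions(precision=3,suppress=True)
b=np.array([.685,-.126])
ctrl.movel([*b,.060],max_speed=.05)
f0=get_state()["contact_force"][2]; z=.0585
while z>.035:
    ctrl.movel([*b,z],max_speed=.03)
    s=get_state(); f=s["contact_force"][2]
    print(round(z,4),np.round(s["tcp_pos"][2],4),round(f,2))
    if f>14: break
    z-=.0012
ctrl.pause(.2); print(get_state()["contact_force"])
ctrl.movel([*b,.10],max_speed=.1)
print(get_state()["time"],get_state()["contact_force"])
```

```text
0.0585 0.0585 -0.3
0.0573 0.0573 0.47
0.0561 0.056 0.68
0.0549 0.0548 -0.79
0.0537 0.0536 0.88
0.0525 0.0524 -0.07
0.0513 0.0515 0.92
0.0501 0.0502 1.66
0.0489 0.049 2.58
0.0477 0.0478 3.47
0.0465 0.0466 4.16
0.0453 0.046 8.23
0.0441 0.0458 14.53
[-3.385 -0.768 14.675]
16.3 [-0.452  0.069  0.439]
```

The button bottomed out 6 mm below first contact and was released. Real tips are about 21 mm above the reported TCP, so I'll correct for that. Next I open, hover over the bracket and check the alignment.

Run:
```python
from h import *
np.set_printoptions(precision=3,suppress=True)
ctrl.movel([.685,-.126,.16],max_speed=.2)
ctrl.ungrasp()
ctrl.movep([.511,.222,.10],down(62.3))
ctrl.movel([.511,.222,.06],max_speed=.1)
out=[]
for c,(u,v) in {"top":(160,220),"scene":(285,140)}.items():
    im,d=vision.grab_frame(c); W=cloud(c,d); np.save(f"/tmp/{c}3.npy",W)
    out.append(cv2.resize(im[v-45:v+45,u-45:u+45],None,fx=4,fy=4,interpolation=cv2.INTER_CUBIC))
    r=np.hypot(W[...,0]-.511,W[...,1]-.222); m=(r<.09)&(W[...,2]>.076)&(W[...,2]<.115)
    # in tool-ish axes: along closing (62.3deg) and along bracket
    a=np.radians(62.3); P=W[m]-[.511,.222,0]; s=P[:,0]*np.cos(a)+P[:,1]*np.sin(a); l=P[:,0]*np.sin(a)-P[:,1]*np.cos(a)
    print(c,m.sum()); print(np.c_[s,l,P[:,2]][::max(1,m.sum()//20)])
cv2.imwrite("pics/chk3.png",np.hstack(out))
s=get_state();print(s["time"],s["tcp_pos"],s["width"])
```

```text
top 0
[]
scene 66
[[ 0.041 -0.01   0.113]
 [ 0.042 -0.004  0.109]
 [ 0.041 -0.007  0.103]
 [ 0.052  0.009  0.112]
 [ 0.041  0.004  0.107]
 [ 0.045  0.014  0.114]
 [ 0.041 -0.001  0.1  ]
 [ 0.043  0.012  0.109]
 [ 0.042 -0.003  0.094]
 [ 0.044  0.012  0.105]
 [ 0.044  0.007  0.097]
 [ 0.04   0.008  0.096]
 [-0.058 -0.005  0.112]
 [-0.059 -0.003  0.106]
 [-0.055  0.009  0.114]
 [-0.045  0.009  0.111]
 [-0.054  0.007  0.109]
 [-0.046  0.01   0.108]
 [-0.051  0.009  0.105]
 [-0.059  0.011  0.106]
 [-0.049  0.012  0.103]
 [-0.049  0.011  0.098]]
19.6417 [0.511 0.222 0.06 ] 0.08544004459224745
```

View pics/chk3.png

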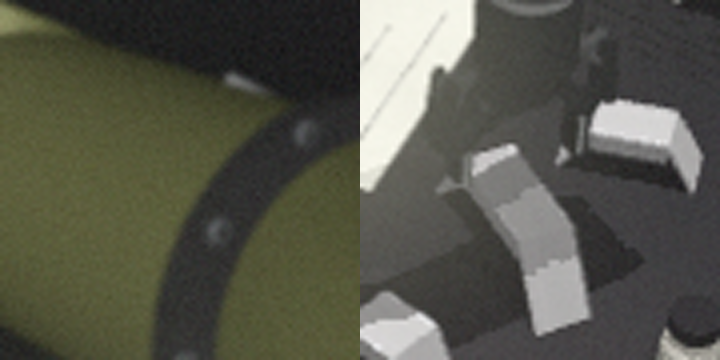

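The open fingers straddle the bracket: measured faces are at +41 and −45 mm, centred along its length, with tips at 0.094 as predicted. Descend and grasp.

Run:
```python
from h import *
np.set_printoptions(precision=3,suppress=True)
def st(t):
    s=get_state();print(t,round(s["time"],2),s["tcp_pos"],s["contact_force"],"w",round(s["width"],4),"gf",s["gripper_force"])
ctrl.movel([.511,.222,.012],max_speed=.08); st("down")
ctrl.close_gripper(force=50); ctrl.pause(.2); st("shut")
ctrl.movel([.511,.222,.05],max_speed=.06); st("lift")
ctrl.movel([.511,.222,.175],max_speed=.12); st("up")
im,d=vision.grab_frame("scene"); W=cloud("scene",d); np.save("/tmp/scene4.npy",W)
u,v=285,130
cv2.imwrite("pics/chk4.png",cv2.resize(im[v-70:v+70,u-70:u+70],None,fx=4,fy=4,interpolation=cv2.INTER_CUBIC))
for r in models.masks_of("scene","bracket")[:2]:
    P=W[r["mask"]];P=P[~np.isnan(P[:,0])];print(r["p"],np.median(P,0),np.percentile(P,[3,97],axis=0))
```

```text
down 20.39 [0.511 0.222 0.012] [-0.23  -0.13   0.967] w 0.0854 gf 0.0
shut 21.03 [0.511 0.222 0.012] [ 1.032 -0.376  5.073] w 0.0455 gf 51.528825759887695
lift 21.82 [0.511 0.222 0.05 ] [-0.536 -0.454 -1.514] w 0.0453 gf 51.357396841049194
up 23.01 [0.511 0.222 0.174] [-0.065  0.158 -1.558] w 0.0453 gf 51.36833846569061
0.75 [0.558 0.195 0.215] [[0.5   0.17  0.169]
 [0.588 0.239 0.229]]
0.6 [ 0.47  -0.093  0.006] [[ 0.364 -0.113  0.001]
 [ 0.528 -0.075  0.013]]
```

View pics/chk4.png

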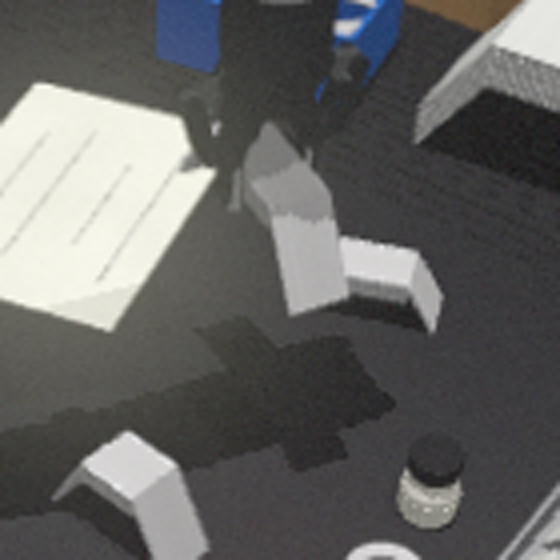

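The bracket is held and level (crop centre (300,220)), and the neighbours haven't moved. Carry it over in straight lines.

Run:
```python
from h import *
np.set_printoptions(precision=3,suppress=True)
ctrl.movel([.535,-.05,.175],frame=down(66.5),max_speed=.12)
ctrl.movel([.4645,-.344,.175],frame=down(70.5),max_speed=.12)
ctrl.movel([.4645,-.344,.162],max_speed=.05); ctrl.pause(.3)
s=get_state();print(s["time"],s["tcp_pos"],s["eef_rot"],down(70.5),s["width"],s["gripper_force"])
im,d=vision.grab_frame("scene"); W=cloud("scene",d); np.save("/tmp/scene5.npy",W)
u,v=150,240
cv2.imwrite("pics/fin.png",cv2.resize(im[v-100:v+100,u-120:u+120],None,fx=3,fy=3,interpolation=cv2.INTER_CUBIC))
for r in models.masks_of("scene","bracket"):
    P=W[r["mask"]];P=P[~np.isnan(P[:,0])]
    if np.median(P[:,2])<.1: continue
    a=np.radians(-19.5); Q=P-[.4658,-.3456,0]
    l=Q[:,0]*np.cos(a)+Q[:,1]*np.sin(a); w=-Q[:,0]*np.sin(a)+Q[:,1]*np.cos(a)
    t=np.c_[l,w,Q[:,2]]; t=t[(abs(l)<.12)&(abs(w)<.04)&(t[:,2]>.13)&(t[:,2]<.225)]
    print(r["p"],len(t),np.percentile(t,[1,5,50,95,99],axis=0))
    T=t[(t[:,2]>.206)&(t[:,0]<.045)]
    if len(T)>10: print("plane",len(T),np.linalg.lstsq(np.c_[T[:,:2],np.ones(len(T))],T[:,2],rcond=None)[0])
    T2=t[t[:,0]>.058]
    if len(T2)>10: print("leg",len(T2),T2.min(0),T2.max(0), np.linalg.lstsq(np.c_[T2[:,:2],np.ones(len(T2))],T2[:,2],rcond=None)[0], cv2.minAreaRect((P[Q[:,2]<.2][:,:2]*1000).astype(np.float32)))
```

```text
28.9083 [ 0.465 -0.344  0.162] [ 0.     0.169  0.986 -0.   ] [np.float64(0.0), np.float64(0.16934950384902459), np.float64(0.9855560590580776), np.float64(0.0)] 0.04546293917698913 51.38198912143707
0.87 1289 [[-0.02  -0.023  0.152]
 [-0.011 -0.021  0.157]
 [ 0.053 -0.     0.204]
 [ 0.083  0.02   0.217]
 [ 0.085  0.023  0.217]]
plane 501 [ 0.017 -0.011  0.215]
leg 549 [ 0.058 -0.024  0.149] [0.088 0.024 0.203] [-1.63   0.044  0.292] ((480.1617736816406, -343.7008361816406), (49.89079284667969, 151.03182983398438), 63.785953521728516)
```

View pics/fin.png

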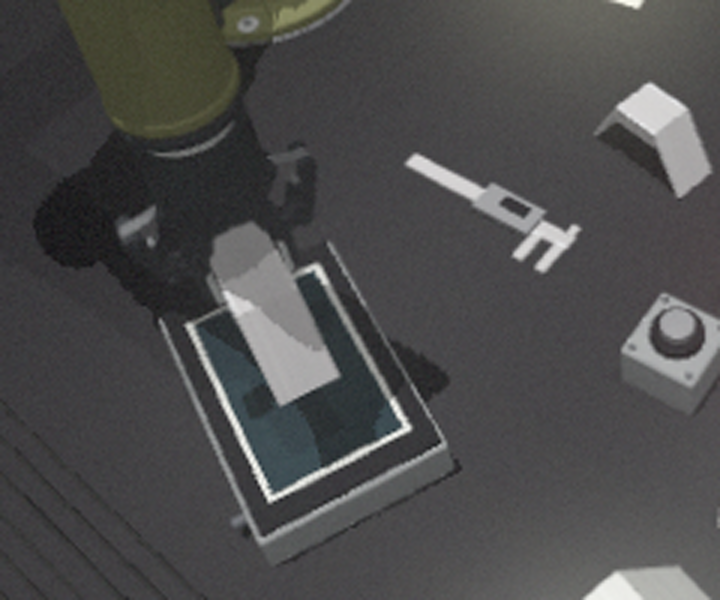

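The bracket is over the window and parallel to it. Its near foot is at +87 mm (ideal 90), it is centred within 1 mm across, and its feet are at 0.149 (target 0.150). Hand in.

```bash
python3 -c "
from h import *
ctrl.pause(.3); print(get_state()['time']); print(ticket.close_job())"
```

```text
29.3083
the job is handed in; nothing more can be done
None
```

The job is handed in at 29.3 s: I pressed the start button its full 6 mm and released it, and the longest bracket is held level over the middle of the window, lined up with its length, feet about 10 cm above the glass.

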